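# Third hand at the screwing jig

### The arm

A 6-joint arm with a two-finger parallel gripper is mounted at the origin on the work surface. World frame = base frame: x ahead of the robot, y to its left, z up, the work surface at z = 0. Lengths are in m, angles in rad, forces in N, time in s.
With the tool pointing down it reaches from about 0.375 to 0.925 m from the base axis. Payload 5.7 kg.
Tool frame: the origin (TCP) lies midway between the tips of the shut fingers; the grasp point (between the pads) lies 19 mm behind it; z points along the fingers, y is the line along which they close (so a half turn about z gives the same grasp; the last joint's range is limited). The gripper opens to 88 mm and grips with 3 to 60 N. Pads are 20 mm wide; open, the fingers measure 115 mm over their backs; the gripper's body (75 mm by 178 mm) begins 61 mm behind the grasp point.
Start: joints at [1.231, 0.359, 1.51, -0, 1.272, -0.115], TCP at [0.134, 0.585, 0.223] pointing down, gripper open.
Joint ranges: [-2.97, 2.97], [-1.01, 2.36], [0.21, 2.38], [-0.96, 4.11], [0.2, 2.71], [-2.98, 2.98]. Speed limits (rad/s): [2.39, 2.39, 3.14, 3.14, 3.14, 3.14].

### API

Orientations are given as a unit quaternion [w, x, y, z].
In Python, from workcell import observe, camera, finish_job gives the robot as it stands.
- The arm moves only by the tool drive_tool, never from a script. Its argument "series" is a list of rows, each a list of 5 numbers: the finger opening in cm, from 0 to 8.78, then the shift along the tool's x, y, z in cm, then the turn about the tool's z in degrees. In form: [[claw, dx, dy, dz, spin], ...]. A call has exactly 8 rows; each row is the pose to reach, as a shift and turn from the pose commanded when the call began, along the tool's axes at that moment; what a row does not reach only later rows make up. A row lasts 1/8 s, in which the tool goes at most 62.5 mm and 10.7 degrees, less where a joint would pass 70% of its speed; a pose out of reach is approached as far as the arm can. A call with a gripper value outside its range is refused whole. The fingers move at their own pace and stop on an object; "force" is the grip in N (left out, the last holds). Time passes only in rows, so rows that repeat a pose let the fingers close, or fill a call up. It gives the time, the measured TCP pose, the force, the opening and the grip force at its end, in the units of the state.
- observe(): the state, without advancing time (a new reading comes with each control period).
- camera(name): name is "scene" or "top" or "wrist"; returns a dict with "color" (400x640x3 uint8, red, green, blue), "z_map" (400x640 float32, m along the optical axis (not along the pixel's ray), 0 where there is no reading), "camera_matrix" (3x3 intrinsics, pixels), "eye" and "rotation" of the camera in the world. Camera axes: x right, y down, z forward; pixel columns grow to the right and rows downward; lengths in m; the calibration is good to about 2 mm. A picture is of the moment at which its call begins.
- finish_job(): hands the job in; it is judged then, once.
The state is a dict: "clock": time; "qpos": joint angles; "qd": joint speeds; "effort": joint torques, N m; "tool_pos": TCP position; "orientation": TCP orientation; "contact_force": force on the tool from outside, world axes, zero at the start; "torque": the same for the moment, N m; "finger_gap": finger opening in m; "grasp_force": force on a finger pad.
Only numpy, scipy, OpenCV 4.12 (cv2) and the standard library are available. Lean on these libraries where they do the work, as an engineer would, in place of code of your own. Each camera call takes 0.05 s, during which the arm holds its last target. There are 200 camera calls.

### The job

Take the scraper block and sweep all three wood chips off the bed of the screwing jig onto the bench with it (not with the fingers or the rail), then set the scraper down on the bench, off the jig. Next lay the long rail flat on the bed, in line with the jig and centred on the sprung end plate, and push it end-on against the plate with a steady 10 newtons or so, which leaves the plate about half-way along its 30 mm travel; never drive the plate up to its stop. Finish while still holding the rail pressed there, without letting go, so that I can drive the screw; leave the other things on the bench where they are.

Things in the scene. Friction and masses are not known exactly. Their poses are not given: they have to be found in the camera images.
- jig: Screwing jig, fixed to the bench. Its bed is a grey laminate slab 260 (x) x 140 (y) x 24 mm high, open along both long sides and the near end. Origin: centre of the bed's underside, on the bench; x along the bed towards the end plate, y across, z up. The bed's top is 24 mm above the bench. A wooden back block (22 mm thick, 130 mm wide, reaching 86 mm above the bench) stands across the bed at x = 108 to 130 mm, behind the end plate.
- plate_face (a point): Middle of the pressing face of the jig's end plate, at its dark screw hole, 22.5 mm above the bed; axes as the jig's. The plate is upright metal, 8 mm thick, 90 mm wide, its top 61 mm above the bed, and floats on two sprung rods; its face looks along the jig's -x and at rest lies at x = 70 mm in the jig's frame.
- end_plate (a joint): Travel of the sprung end plate along the jig's +x, m: 0 at rest, 0.030 at its stop. The spring pushes back with 3 N at the start of travel plus 0.5 N per mm (10.5 N at 15 mm, 18 N at the stop).
- rail: Long rail: plain light wood bar 150 (x) x 36 (y) x 45 mm (z), about 0.16 kg, both ends alike. Starts lying flat on the bench on one side of the jig. Origin: centre of its underside, x along its length.
- scraper: Scraper block: dark wooden block 96 (x) x 28 (y) mm on a steel sole 100 x 32 x 6 mm, 56 mm tall overall, about 0.16 kg. Starts standing on its sole on the bench on the other side of the jig. Origin: centre of the sole's underside, x along its length.
- chip1: One of three wood chips, light wood, 24 (x) x 18 (y) x 16 mm (z), 10 g, the one on the jig's +y side on the jig's bed before the end plate at the start. Origin: its centre.
- chip2: One of three wood chips, light wood, 24 (x) x 18 (y) x 16 mm (z), 10 g, the middle one on the jig's bed before the end plate at the start. Origin: its centre.
- chip3: One of three wood chips, light wood, 24 (x) x 18 (y) x 16 mm (z), 10 g, the one on the jig's -y side on the jig's bed before the end plate at the start. Origin: its centre.
- offcut: Bystander: short light wood block 70 x 36 x 45 mm, same section as the rail but half as long. Leave alone. Origin: centre of its underside.
- screw_jar: Bystander: glass jar 60 mm across, 80 mm tall. Leave alone. Origin: centre of its underside.
- hammer: Bystander: hammer 280 mm long, lying on the bench. Leave alone. Origin: centre of its underside.
- screwdriver: Bystander: screwdriver 200 mm long, lying on the bench. Leave alone. Origin: centre of its underside.
- tape: Bystander: tape measure case 66 x 36 x 62 mm. Leave alone. Origin: centre of its underside.
- square: Bystander: carpenter's try square lying flat, wooden stock 120 mm, steel blade 160 mm. Leave alone. Origin: under the middle of the stock, blade towards its +x.

How it is judged:
On the way:
1. all three chips are off the bed while the scraper is held in the fingers (height (world z) of each of chip1, chip2, chip3 below 0.024 m and contact force between the fingers and scraper above 2 N), for 0.1 s.
At the end, for the whole second after the job is handed in: Rail held by the fingers, flat on the bed (5 mm), in line (0.07 rad), within 12 mm of the plate's centre, pressing it with 6.5-14.5 N, plate 9-21 mm along its travel, all at rest; chips off the bed (centres below its top); scraper released, still, on the bench, not touching the jig (height (world z) of each of chip1, chip2, chip3 below 0.024 m and height (world z) of scraper below 0.022 m and linear speed of scraper below 0.02 m/s and contact force between the fingers and scraper below 0.1 N and contact force between scraper and jig below 0.1 N and value of joint end_plate between 0.009 and 0.021 m and contact force between rail and end_plate between 6.5 and 14.5 N and contact force between the fingers and rail above 4 N and linear speed of rail below 0.01 m/s and y of rail in the frame of plate_face between -0.012 and 0.012 m and z of rail in the frame of jig between 0.021 and 0.029 m and angle between the x axis of rail and the x axis of jig, either way round below 0.07 rad and angle between rail's own z axis and vertical below 0.06 rad); the arm keeps its last pose, push and grip.
It fails at once if the end plate is driven up to its stop (beyond 28 mm) (value of joint end_plate above 0.028 m).
It fails at once if the fingers push a chip (contact force between the fingers and chip1 above 0.5 N or contact force between the fingers and chip2 above 0.5 N or contact force between the fingers and chip3 above 0.5 N).
It fails at once if the rail pushes a chip (contact force between rail and chip1 above 0.5 N or contact force between rail and chip2 above 0.5 N or contact force between rail and chip3 above 0.5 N).
It fails at once if a bystander is moved by more than 30 mm (distance of any of offcut, screw_jar, hammer, screwdriver, tape, square from where it was at the start of the episode above 0.03 m).
It also fails if it takes over 67 s, if anything falls off the work surface, if the arm or the gripper's body presses on something with over 40 N, if the wrist force passes 120 N, or if a joint passes its speed limit or range.

## Working session

There is one attempt and no reset: what is moved stays moved. The work goes in short steps, Python scripts to look and compute and a tool call to move; the robot and the scene stay as the last step left them, time stands still between calls to the robot, and variables do not carry over. Pictures are saved under pics/ and viewed, at most 10 in all, crops included, and the job is handed in when it is done.

Besides the shell and the picture viewer there is one more tool, called after ">>>" by a JSON object that holds its "fn" and its "kwargs". drive_tool: Moves the arm, as the interface text tells. Its arguments: {"type":"object","properties":{"series":{"type":"array"},"force":{"type":"number"}},"required":["series"]}

```bash
mkdir -p pics; ls; cat > h.py <<'E'
import numpy as np, cv2, pickle
from workcell import observe, camera, finish_job
def snap(n,tag):
    c=camera(n); pickle.dump(c,open(f'pics/{tag}.pkl','wb')); cv2.imwrite(f'pics/{tag}.png',c['color'][:,:,::-1]); return c
def load(tag): return pickle.load(open(f'pics/{tag}.pkl','rb'))
def cloud(c):
    K=c['camera_matrix'];z=c['z_map'];v,u=np.mgrid[:400,:640]
    p=np.stack([(u-K[0,2])/K[0,0]*z,(v-K[1,2])/K[1,1]*z,z],-1)
    return p@np.array(c['rotation']).T+np.array(c['eye'])
E
python3 - <<'E'
from h import *
s=observe();print({k:np.round(v,3) for k,v in s.items()})
for n in ('top','scene'):
    c=snap(n,n+'0');print(n,c['eye'],np.round(c['rotation'],3).tolist(),c['camera_matrix'].tolist())
E
```

```text
pics
{'clock': np.float64(0.0), 'qpos': array([ 1.231,  0.359,  1.511, -0.   ,  1.273, -0.115]), 'qd': array([ 0.   , -0.002, -0.002,  0.001, -0.001, -0.001]), 'effort': array([ 2.0000e-03, -5.1539e+01, -2.7073e+01,  6.7000e-02,  3.5000e-02,
       -0.0000e+00]), 'tool_pos': array([0.134, 0.584, 0.222]), 'orientation': array([-0.   ,  0.112,  0.994, -0.001]), 'contact_force': array([-0.295,  0.491, -0.36 ]), 'torque': array([-0.017,  0.016, -0.025]), 'grasp_force': np.float64(0.0), 'finger_gap': np.float64(0.088)}
top [0.48509474 0.0039047  1.45943986] [0.037, -0.698, 0.714, -0.039] [[447.6360862021452, 0.0, 320.16587758477937], [0.0, 447.6360862021452, 192.32092236731813], [0.0, 0.0, 1.0]]
scene [ 1.48838218 -0.34925218  0.9623614 ] [-0.326, 0.756, 0.522, -0.224] [[470.58057964197803, 0.0, 308.05641808113825], [0.0, 470.58057964197803, 194.56099187202588], [0.0, 0.0, 1.0]]
```

```bash
python3 - <<'E'
s=open('h.py').read()
s=s.replace("return p@np.array(c['rotation']).T+","w,x,y,zz=c['rotation'];R=Rotation.from_quat([x,y,zz,w]).as_matrix()\n    return p@R.T+").replace("import numpy","from scipy.spatial.transform import Rotation\nimport numpy",1)
open('h.py','w').write(s)
from h import *
for n in('top0','scene0'):
    P=cloud(load(n)); print(n,P[200,320],P[100,200],P[300,450])
E
```

```text
top0 [6.15652433e-01 4.94709742e-04 2.36763709e-02] [0.92270447 0.3617057  0.12463941] [ 0.28730316 -0.40813273 -0.00142769]
scene0 [0.65490578 0.00393158 0.0869571 ] [-0.09392869 -0.18268068 -0.0015378 ] [ 0.63245586  0.62679953 -0.73797891]
```

View pics/top0.png

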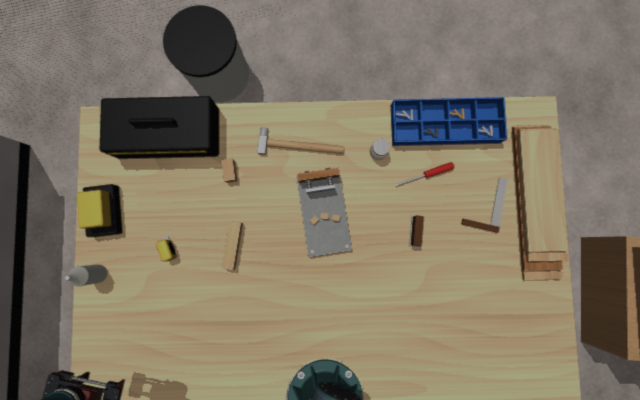

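View pics/scene0.png

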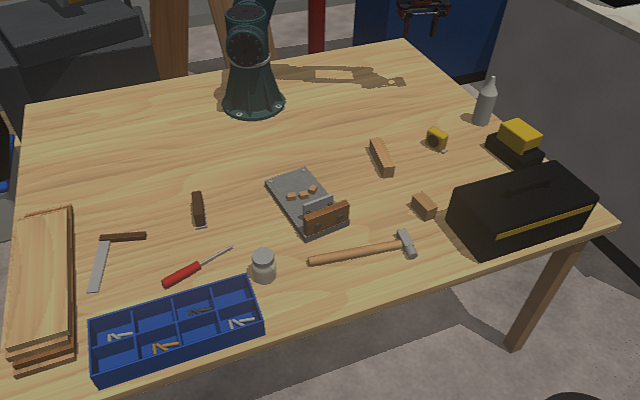

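The top view shows the jig at about (324,215), chips at (314,219), (325,216) and (337,218), the rail at (233,246), and the scraper at (417,232). The scene view confirms these, with the end plate and block at (325,210). Next I'll fit poses from the depth clouds of both views.

```bash
cat >> h.py <<'E'
def rect(P,lo,hi,zlo,zhi):
    m=(P[...,0]>lo[0])&(P[...,0]<hi[0])&(P[...,1]>lo[1])&(P[...,1]<hi[1])&(P[...,2]>zlo)&(P[...,2]<zhi)
    q=P[m]; 
    if len(q)<6: return len(q)
    (c,s,a)=cv2.minAreaRect((q[:,:2]*1000).astype(np.float32))
    return len(q),'c',np.round(c,1),'size',np.round(s,1),'ang',round(a,1),'z',np.round(np.median(q[:,2])*1000,1)
E
python3 - <<'E'
from h import *
t=load('top0');s=load('scene0');Pt=cloud(t);Ps=cloud(s)
for n,(u,v) in dict(rail=(233,246),scr=(417,232),jig=(324,235),plate=(320,188),block=(319,175),c1=(314,219),c2=(325,216),c3=(337,218),off=(229,170)).items(): print(n,np.round(Pt[v,u],4))
for nm,P in (('top',Pt),('scene',Ps)):
    print(nm)
    r=Pt[246,233];print('rail',rect(P,r-.11,r+.11,.035,.055))
    r=Pt[232,417];print('scr',rect(P,r-.08,r+.08,.046,.066))
    r=Pt[215,324];print('bed',rect(P,r-.17,r+.17,.019,.0275))
    print('chips',rect(P,r-.17,r+.17,.035,.044)); print('block top',rect(P,r-.2,r+.2,.0835,.1))
    print('plate top',rect(P,r-.2,r+.2,.077,.0835))
    for (u,v) in((314,219),(325,216),(337,218)):
        q=Pt[v,u];print('chip',rect(P,q-.017,q+.017,.034,.046))
I=cv2.resize(t['color'][155:275,210:450,::-1],None,fx=3.3,fy=3.3,interpolation=cv2.INTER_CUBIC);cv2.imwrite('pics/crop.png',I)
E
```

```text
rail [0.4751 0.2767 0.0452]
scr [ 0.5055 -0.2999  0.0567]
jig [ 0.5032 -0.0097  0.0248]
plate [ 6.473e-01 -2.000e-04  8.470e-02]
block [0.6884 0.002  0.0823]
c1 [0.5543 0.021  0.037 ]
c2 [ 0.5628 -0.0142  0.0407]
c3 [ 0.5554 -0.0518  0.0457]
off [0.7171 0.2897 0.0415]
top
rail (574, 'c', array([478.2, 282.6]), 'size', array([ 37.5, 149.8]), 'ang', 80.1, 'z', np.float64(44.8))
scr (279, 'c', array([ 510.3, -304.8]), 'size', array([28.3, 96.1]), 'ang', 83.3, 'z', np.float64(56.3))
bed (2345, 'c', array([572.9, -11.1]), 'size', array([258.6, 140.1]), 'ang', 7.5, 'z', np.float64(23.8))
chips (142, 'c', array([612.1,  -5.5]), 'size', array([139. , 113.4]), 'ang', 7.7, 'z', np.float64(40.4))
block top (295, 'c', array([696.8, -73.3]), 'size', array([ 72.4, 281.2]), 'ang', 16.2, 'z', np.float64(86.4))
plate top (141, 'c', array([696.5, -76.8]), 'size', array([ 72.4, 289.4]), 'ang', 16.4, 'z', np.float64(81.4))
chip (47, 'c', array([551. ,  20.9]), 'size', array([18.1, 22.5]), 'ang', 43.1, 'z', np.float64(41.1))
chip (46, 'c', array([564.6, -12.7]), 'size', array([22.3, 16.4]), 'ang', 88.5, 
[... 382 characters left out ...]
'size', array([266.1, 142.6]), 'ang', 7.5, 'z', np.float64(24.7))
chips (231, 'c', array([627.2,  -3.8]), 'size', array([164.1, 128.5]), 'ang', 7.7, 'z', np.float64(40.3))
block top (403, 'c', array([696.4, -72.3]), 'size', array([ 73. , 282.4]), 'ang', 14.2, 'z', np.float64(86.7))
plate top (200, 'c', array([699.8, -78. ]), 'size', array([ 75.5, 288.6]), 'ang', 15.4, 'z', np.float64(80.6))
chip (50, 'c', array([555.4,  23.2]), 'size', array([20.2, 27.6]), 'ang', 44.9, 'z', np.float64(40.3))
chip (55, 'c', array([568.4, -10.4]), 'size', array([24.1, 20.4]), 'ang', 80.2, 'z', np.float64(40.5))
chip (47, 'c', array([560.7, -46.4]), 'size', array([23., 20.]), 'ang', 86.9, 'z', np.float64(40.6))
```

View pics/crop.png

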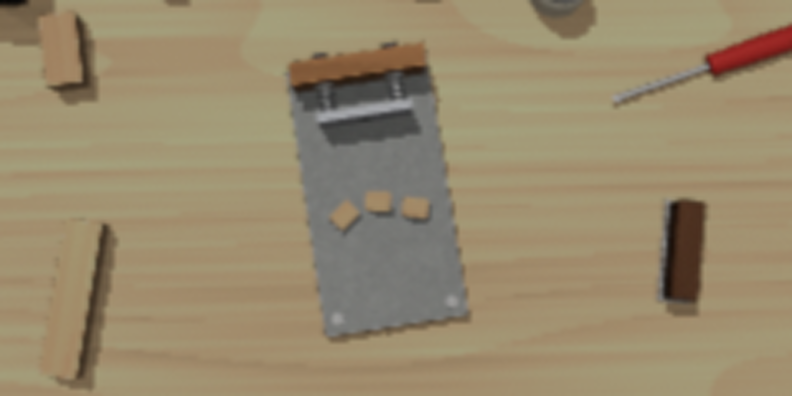

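```bash
cat >> h.py <<'E'
def go(x,y,z,yaw,s=None):
    "shift cm/deg from measured pose; yaw = heading of tool y, world deg"
    s=s or observe();w,a,b,c=s['orientation'];R=Rotation.from_quat([a,b,c,w]).as_matrix()
    d=R.T@(np.array([x,y,z])-s['tool_pos'])*100; cur=np.degrees(np.arctan2(R[1,1],R[0,1]))
    print('t',round(float(s['clock']),2),'shift',np.round(d,2),'spin',round(-(yaw-cur),1),'rows',np.linalg.norm(d)/6.25,'F',np.round(s['contact_force'],1),'gap',s['finger_gap'],'grip',s['grasp_force'])
JO=np.array([.574,-.0105]);JY=7.5
def jig(x,y):
    a=np.radians(JY);return JO+np.array([[np.cos(a),-np.sin(a)],[np.sin(a),np.cos(a)]])@[x,y]
E
python3 -c "
from h import *
go(.5,.2,.222,83.2)"
```

```text
t 0.1 shift [-4.429e+01 -2.930e+01  3.000e-02] spin -6.1 rows 8.496376599255498 F [ 1.1 -0.4  0.5] gap 0.08796027169411738 grip 0.0
```

>>> {"fn": "drive_tool", "kwargs": {"series": [[8.7,-5,-3.3,0,-1],[8.7,-10,-6.6,0,-2],[8.7,-15.6,-10.3,0,-3],[8.7,-21.2,-14,0,-4],[8.7,-26.8,-17.7,0,-5],[8.7,-32.4,-21.4,0,-6],[8.7,-38,-25.1,0,-6],[8.7,-44,-29,0,-6]], "force": 40}}

```text
clock: 1.1
tool_pos: [0.4766, 0.2255, 0.2225]
orientation: [-0.0, 0.06, 0.998, -0.0]
contact_force: [1.2, 0.8, -0.0]
finger_gap: 0.087
grasp_force: 0.0
```

```bash
python3 -c "
from h import *
go(.511,-.304,.15,83.2)"
```

```text
t 1.1 shift [ -9.76 -52.15   7.25] spin -0.1 rows 8.568453087209587 F [ 1.2  0.8 -0. ] gap 0.08703129683467428 grip 0.0
```

>>> {"fn": "drive_tool", "kwargs": {"series": [[8.7,-0.9,-6,0,0],[8.7,-1.8,-12,0,0],[8.7,-2.7,-18.2,0,0],[8.7,-3.6,-24.4,0,0],[8.7,-4.5,-30.6,0,0],[8.7,-5.4,-37,1,0],[8.7,-6.3,-43.4,3,0],[8.7,-7.3,-50.2,6,0]]}}

```text
clock: 2.1
tool_pos: [0.4876, -0.263, 0.1706]
orientation: [0.001, 0.06, 0.998, -0.0]
contact_force: [1.0, 0.6, 0.3]
finger_gap: 0.087
grasp_force: 0.0
```

>>> {"fn": "drive_tool", "kwargs": {"series": [[8.7,0,0,0,0],[8.7,0,0,0,0],[8.7,0,0,0,0],[8.7,0,0,0,0],[8.7,0,0,0,0],[8.7,0,0,0,0],[8.7,0,0,0,0],[8.7,0,0,0,0]]}}

```text
clock: 3.1
tool_pos: [0.4875, -0.2607, 0.1708]
orientation: [-0.0, 0.06, 0.998, -0.0]
contact_force: [0.1, 0.2, -0.4]
finger_gap: 0.0868
grasp_force: 0.0
```

```bash
python3 -c "
from h import *
go(.511,-.304,.032,83.2)
c=snap('wrist','w1');P=cloud(c);print(c['eye'],rect(P,[.42,-.4],[.6,-.2],.046,.066))"
```

```text
t 3.1 shift [-2.85 -4.02 13.88] spin -0.1 rows 2.3568185719245123 F [ 0.1  0.2 -0.4] gap 0.08683421241408314 grip 0.0
[ 0.41630081 -0.25289948  0.33347418] (2718, 'c', array([ 510.1, -304.9]), 'size', array([28.3, 94.4]), 'ang', 82.8, 'z', np.float64(56.4))
```

View pics/w1.png

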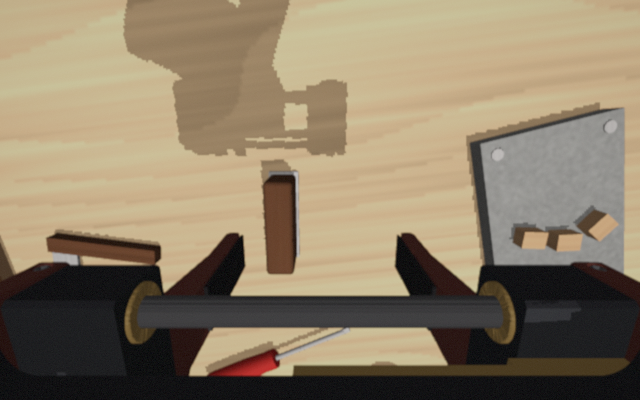

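The wrist view shows the scraper at about (280,225) with the open fingers either side at (230,245) and (410,245). This third measurement of its centre, (0.510,-0.305), agrees with the others. I'll descend and grip.

>>> {"fn": "drive_tool", "kwargs": {"series": [[8.7,-1.4,-2,3,0],[8.7,-2.8,-4.1,6,0],[8.7,-2.8,-4.1,9,0],[8.7,-2.8,-4.1,11.5,0],[8.7,-2.8,-4.1,13.5,0],[8.7,-2.8,-4.1,13.9,0],[8.7,-2.8,-4.1,13.9,0],[2,-2.8,-4.1,13.9,0]]}}

```text
clock: 4.15
tool_pos: [0.5111, -0.3052, 0.0328]
orientation: [0.001, 0.06, 0.998, -0.001]
contact_force: [-0.5, -0.0, -0.1]
finger_gap: 0.0802
grasp_force: 0.0
```

>>> {"fn": "drive_tool", "kwargs": {"series": [[0,0,0,0,0],[0,0,0,0,0],[0,0,0,0,0],[0,0,0,0,0],[0,0,0,0,0],[0,0,0,0,0],[0,0,0,0,0],[0,0,0,0,0]]}}

```text
clock: 5.15
tool_pos: [0.5104, -0.3047, 0.0318]
orientation: [-0.0, 0.06, 0.998, 0.0]
contact_force: [-0.5, -0.2, -0.2]
finger_gap: 0.0276
grasp_force: 40.0
```

```bash
python3 -c "
from h import *
go(.511,-.304,.12,83.2)
p=jig(-.022,.073);print(p); go(*p,.12,97.5)"
```

```text
t 5.15 shift [-0.05  0.07 -8.82] spin -0.1 rows 1.4115525459680671 F [-0.5 -0.2 -0.2] gap 0.02761821172455198 grip 39.994842410087585
[0.5426598 0.0590039]
t 5.15 shift [ 1.15 36.49 -8.82] spin -14.4 rows 6.0098028130267975 F [-0.5 -0.2 -0.2] gap 0.02761821172455198 grip 39.994842410087585
```

>>> {"fn": "drive_tool", "kwargs": {"series": [[0,0,0,-4,0],[0,0,3,-8.8,-2],[0,0.2,9,-8.8,-4],[0,0.4,15,-8.8,-7],[0,0.6,21,-8.8,-10],[0,0.9,27,-8.8,-13],[0,1.1,32.5,-8.8,-14.4],[0,1.1,36.5,-8.8,-14.4]]}}

```text
clock: 6.15
tool_pos: [0.5428, 0.0613, 0.1197]
orientation: [-0.0, -0.066, 0.998, 0.0]
contact_force: [0.8, -0.1, -1.4]
finger_gap: 0.0278
grasp_force: 40.0
```

>>> {"fn": "drive_tool", "kwargs": {"series": [[0,0,0,0,0],[0,0,0,0,0],[0,0,0,0,0],[0,0,0,0,0],[0,0,0,0,0],[0,0,0,0,0],[0,0,0,0,0],[0,0,0,0,0]]}}

```text
clock: 7.15
tool_pos: [0.5432, 0.059, 0.1198]
orientation: [-0.0, -0.066, 0.998, -0.0]
contact_force: [0.4, -0.4, -0.9]
finger_gap: 0.0277
grasp_force: 40.0
```

```bash
python3 -c "
from h import *
p=jig(-.020,.073); go(*p,.0573,97.5);c=snap('wrist','w2');snap('top','t2')
P=cloud(c)
for lo,hi in (([.535,.005],[.57,.04]),([.545,-.03],[.58,.002]),([.54,-.065],[.575,-.03])): print(rect(P,lo,hi,.035,.044))
print(rect(P,[.4,-.15],[.64,.15],.02,.0275))"
```

```text
t 7.15 shift [-0.15  0.01  6.25] spin 0.0 rows 1.0001849008163695 F [ 0.4 -0.4 -0.9] gap 0.027695553791226266 grip 39.994019865989685
(639, 'c', array([552.3,  21.2]), 'size', array([18.4, 24.3]), 'ang', 43.2, 'z', np.float64(40.5))
(668, 'c', array([565. , -11.6]), 'size', array([24.3, 18.7]), 'ang', 85.8, 'z', np.float64(40.5))
(706, 'c', array([558.4, -47.3]), 'size', array([24.7, 19.1]), 'ang', 81.8, 'z', np.float64(40.5))
(25124, 'c', array([541.7, -14.8]), 'size', array([193.4, 140.2]), 'ang', 7.6, 'z', np.float64(24.6))
```

View pics/w2.png

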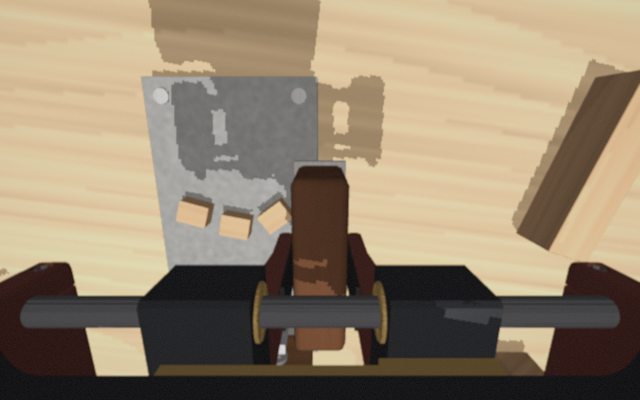

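The wrist view shows the scraper held at about (320,260) and the chips clear of it at (195,210), (236,223) and (275,214). I'll lower it to just over the bed and sweep towards -y.

>>> {"fn": "drive_tool", "kwargs": {"series": [[0,-0.1,0,2.5,0],[0,-0.1,0,5,0],[0,-0.1,0,6,0],[0,-0.1,0,6.2,0],[0,-0.1,0,6.2,0],[0,-0.1,0,6.2,0],[0,-0.1,0,6.2,0],[0,-0.1,0,6.2,0]]}}

```text
clock: 8.25
tool_pos: [0.5444, 0.0591, 0.0581]
orientation: [0.0, -0.066, 0.998, -0.0]
contact_force: [0.5, -0.3, -1.4]
finger_gap: 0.0275
grasp_force: 40.0
```

>>> {"fn": "drive_tool", "kwargs": {"series": [[0,0,-1,0,0],[0,0,-3,0,0],[0,0,-5.5,0,0],[0,0,-8,0,0],[0,0,-10.5,0,0],[0,0,-13,0,0],[0,0,-15.5,0,0],[0,0,-18,0,0]]}}

```text
clock: 9.25
tool_pos: [0.5677, -0.1218, 0.0578]
orientation: [-0.0, -0.065, 0.998, -0.0]
contact_force: [-0.5, 0.1, -1.2]
finger_gap: 0.0279
grasp_force: 40.0
```

```bash
python3 -c "
from h import *
go(.54,-.1,.0573,97.5);c=snap('wrist','w3');snap('top','t3');snap('scene','s3')"
```

```text
t 9.25 shift [2.46 2.52 0.05] spin -0.0 rows 0.5632704743601142 F [-0.5  0.1 -1.2] gap 0.02788505871637665 grip 39.994497299194336
```

View pics/w3.png

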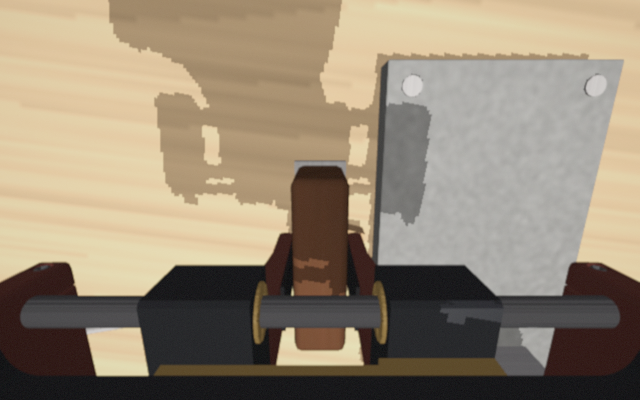

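The bed is visibly clear in the wrist view, with only the screw heads at (412,85) and (596,85). The chips are hidden under the scraper. I'll lift away to see them.

>>> {"fn": "drive_tool", "kwargs": {"series": [[0,0,0,-2,0],[0,0,0,-5,0],[0,2,-4,-7,0],[0,4,-9,-7,0],[0,6,-14,-7,0],[0,8.5,-18.5,-7,0],[0,8.5,-18.5,-7,0],[0,8.5,-18.5,-7,0]]}}

```text
clock: 10.4
tool_pos: [0.5073, -0.313, 0.1276]
orientation: [-0.0, -0.065, 0.998, 0.001]
contact_force: [0.4, -0.3, -1.8]
finger_gap: 0.0279
grasp_force: 40.0
```

```bash
python3 -c "
from h import *
go(.511,-.305,.034,97.5);c=snap('wrist','w4');t=snap('top','t4')
P=cloud(c); print(rect(P,[.42,-.4],[.6,-.24],.008,.03))
a=cv2.resize(c['color'],None,fx=.8,fy=.8);b=cv2.resize(t['color'][150:270,260:440],None,fx=2.84,fy=2.84)
b=cv2.resize(b,(384,256));cv2.imwrite('pics/m4.png',np.vstack([a,np.pad(b,((0,0),(0,128),(0,0)))])[:,:,::-1])"
```

```text
t 10.4 shift [-0.48  0.73  9.36] spin -0.0 rows 1.5034557528368404 F [ 0.4 -0.3 -1.8] gap 0.027922261009029233 grip 39.994046688079834
0
```

View pics/m4.png

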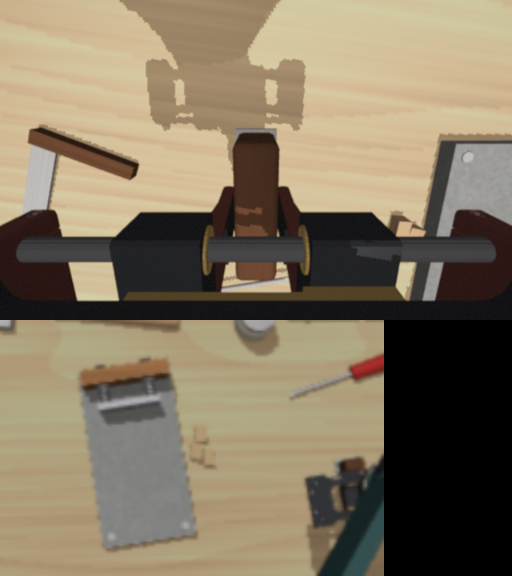

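The wrist view and top crop show the bed clear. The three chips are on the bench beside the jig at (200,445) in the lower image, and the scraper is free of them. I'll check chip heights and the set-down spot.

```bash
python3 -c "
from h import *
t=load('t4');P=cloud(t)
p=jig(-.0,-.1);q=P[(abs(P[...,0]-p[0])<.07)&(P[...,1]<-.085)&(P[...,1]>-.16)&(P[...,2]>.008)];print(len(q),np.round(q[:,2].max(),4),q.min(0),q.max(0))
P0=cloud(load('top0'));print('screwdriver tip',P0[185,396])
go(.49,-.305,.0335,97.5)"
```

```text
131 0.029 [ 0.51726487 -0.14838753  0.00805493] [ 0.64076923 -0.08658544  0.02903716]
screwdriver tip [ 0.66023344 -0.24836219  0.01127882]
t 10.5 shift [1.66 0.95 9.42] spin 0.1 rows 1.537867517948713 F [-0.   0.5 -1.1] gap 0.02784753765006361 grip 39.99400019645691
```

>>> {"fn": "drive_tool", "kwargs": {"series": [[0,0.8,0.5,3,0],[0,1.7,1,6,0],[0,1.7,1,8.5,0],[0,1.7,1,9.3,0],[0,1.7,1,9.5,0],[0,1.7,1,9.55,0],[0,1.7,1,9.55,0],[0,1.7,1,9.55,0]]}}

```text
clock: 11.5
tool_pos: [0.4899, -0.3065, 0.033]
orientation: [0.0, -0.066, 0.998, -0.0]
contact_force: [-0.2, -0.1, -1.6]
finger_gap: 0.0281
grasp_force: 40.0
```

>>> {"fn": "drive_tool", "kwargs": {"series": [[4,0,0,0,0],[6,0,0,0,0],[7,0,0,0,0],[7,0,0,0,0],[7,0,0,-1.5,0],[7,0,0,-5,0],[7,0,0,-9,0],[7,0,0,-13,0]]}}

```text
clock: 12.5
tool_pos: [0.4895, -0.3062, 0.1646]
orientation: [0.0, -0.066, 0.998, -0.0]
contact_force: [-0.9, -0.3, -0.5]
finger_gap: 0.07
grasp_force: 0.0
```

```bash
python3 -c "
from h import *
go(.477,.281,.15,80.1);P=cloud(snap('wrist','w5'));print(rect(P,[.4,-.4],[.6,-.22],.046,.066))"
```

```text
t 12.5 shift [-6.44 58.38  1.43] spin 17.4 rows 9.399853957656994 F [-0.9 -0.3 -0.5] gap 0.06995789183190433 grip 0.0
(2967, 'c', array([ 489.9, -307.4]), 'size', array([95. , 27.9]), 'ang', 7.7, 'z', np.float64(56.3))
```

>>> {"fn": "drive_tool", "kwargs": {"series": [[8.7,-0.5,5,-1,2],[8.7,-1.2,11,-1,4],[8.7,-1.9,17,-1,6],[8.7,-2.5,23,-1,9],[8.7,-3.2,29,-1,12],[8.7,-3.8,35,-1,15],[8.7,-4.5,41,-1,17.4],[8.7,-5,47,-1,17.4]]}}

```text
clock: 13.55
tool_pos: [0.4778, 0.1683, 0.1734]
orientation: [0.001, 0.086, 0.996, 0.0]
contact_force: [1.0, -0.2, -0.6]
finger_gap: 0.087
grasp_force: 0.0
```

>>> {"fn": "drive_tool", "kwargs": {"series": [[8.7,0,5,1,0],[8.7,0,8,2,0],[8.7,0,9.5,2,0],[8.7,0,9.5,2,0],[8.7,0,9.5,2,0],[8.7,0,9.5,2,0],[8.7,0,9.5,2,0],[8.7,0,9.5,2,0]]}}

```text
clock: 14.55
tool_pos: [0.494, 0.2595, 0.1524]
orientation: [0.0, 0.086, 0.996, -0.0]
contact_force: [-0.3, -0.5, -0.3]
finger_gap: 0.087
grasp_force: 0.0
```

```bash
python3 -c "
from h import *
go(.478,.2825,.006,80.1);P=cloud(snap('wrist','w6'));print(rect(P,[.37,.2],[.58,.38],.035,.055))"
```

```text
t 14.55 shift [ 1.97  1.99 14.64] spin -0.0 rows 2.385155098356809 F [-0.3 -0.5 -0.3] gap 0.0870441080235764 grip 0.0
(6581, 'c', array([479. , 283.4]), 'size', array([ 36.1, 149.3]), 'ang', 80.2, 'z', np.float64(45.5))
```

View pics/w6.png

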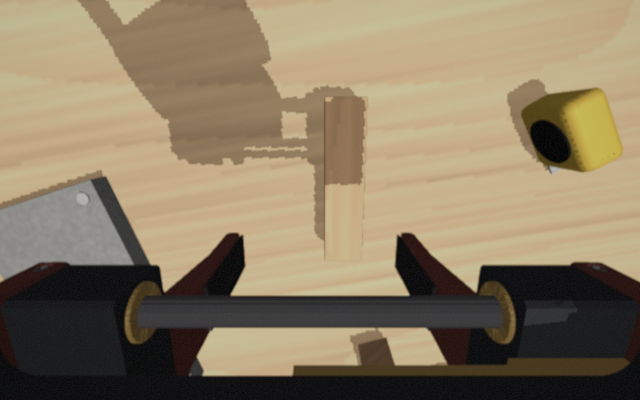

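The wrist view shows the rail whole at (345,180), with the jaws either side of its line. Its centre comes out at (0.479,0.283) with the top at 45 mm, matching the top view. I'll grasp it.

>>> {"fn": "drive_tool", "kwargs": {"series": [[8.7,1,1,3,0],[8.7,1.9,2.1,6,0],[8.7,1.9,2.1,9,0],[8.7,1.9,2.1,12,0],[8.7,1.9,2.1,14,0],[8.7,1.9,2.1,14.5,0],[8.7,1.9,2.1,14.5,0],[3,1.9,2.1,14.5,0]], "force": 50}}

```text
clock: 15.6
tool_pos: [0.4795, 0.2841, 0.0082]
orientation: [0.001, 0.086, 0.996, 0.0]
contact_force: [0.1, 0.6, -0.8]
finger_gap: 0.0803
grasp_force: 0.0
```

>>> {"fn": "drive_tool", "kwargs": {"series": [[0,0,0,0,0],[0,0,0,0,0],[0,0,0,0,0],[0,0,0,0,0],[0,0,0,0,0],[0,0,0,0,0],[0,0,0,0,0],[0,0,0,0,0]]}}

```text
clock: 16.6
tool_pos: [0.4788, 0.2839, 0.0073]
orientation: [-0.0, 0.086, 0.996, -0.0]
contact_force: [0.7, 0.0, 1.0]
finger_gap: 0.0357
grasp_force: 50.0
```

```bash
python3 -c "
from h import *
s=observe();print(s['tool_pos'])
p=jig(-.03,0);print(p);go(*p,.1,97.5)"
```

```text
[0.47879092 0.2838556  0.00728826]
[ 0.54425665 -0.01441579]
t 16.6 shift [-11.57 -28.26  -9.27] spin -17.4 rows 5.106157412479938 F [0.7 0.  1. ] gap 0.03572794436853065 grip 50.000097155570984
```

>>> {"fn": "drive_tool", "kwargs": {"series": [[0,0,0,-5,0],[0,0,0,-9.3,-2],[0,-2,-5,-9.3,-4],[0,-4,-10,-9.3,-7],[0,-6,-15,-9.3,-10],[0,-8,-20,-9.3,-13],[0,-10,-25,-9.3,-16],[0,-11.6,-28.3,-9.3,-17.4]]}}

```text
clock: 17.6
tool_pos: [0.5444, -0.0172, 0.1001]
orientation: [-0.0, -0.065, 0.998, -0.0]
contact_force: [0.4, 0.6, -2.4]
finger_gap: 0.0357
grasp_force: 50.0
```

>>> {"fn": "drive_tool", "kwargs": {"series": [[0,0,0,0,0],[0,0,0,0,0],[0,0,0,0,0],[0,0,0,0,0],[0,0,0,0,0],[0,0,0,0,0],[0,0,0,0,0],[0,0,0,0,0]]}}

```text
clock: 18.6
tool_pos: [0.5445, -0.0149, 0.1003]
orientation: [-0.0, -0.066, 0.998, -0.0]
contact_force: [-0.6, 0.2, -1.6]
finger_gap: 0.0358
grasp_force: 50.0
```

```bash
python3 -c "
from h import *
p=jig(-.03,0);go(*p,.032,97.5)
t=snap('top','t7');w=snap('wrist','w7');P=cloud(w)
print('rail top',rect(P,[.4,-.06],[.64,.06],.12,.155))
print('bed',rect(P,[.4,-.12],[.66,.12],.02,.0275))
P=cloud(t);print(rect(P,[.62,-.07],[.68,.07],.074,.0905), rect(P,[.4,-.06],[.54,.04],.12,.155))"
```

```text
t 18.6 shift [0.02 0.05 6.83] spin 0.0 rows 1.092871505831405 F [-0.6  0.2 -1.6] gap 0.03580344722660148 grip 49.99952495098114
rail top (19509, 'c', array([529.6, -17.8]), 'size', array([118.7,  58.3]), 'ang', 7.5, 'z', np.float64(138.6))
bed (18151, 'c', array([521.3, -34.4]), 'size', array([148.3, 174.3]), 'ang', 7.5, 'z', np.float64(24.6))
(114, 'c', array([659.6,  11.9]), 'size', array([111.2,  40.3]), 'ang', 89.6, 'z', np.float64(85.0)) (153, 'c', array([489.9, -23.2]), 'size', array([40.6, 35.6]), 'ang', 7.5, 'z', np.float64(138.2))
```

View pics/w7.png

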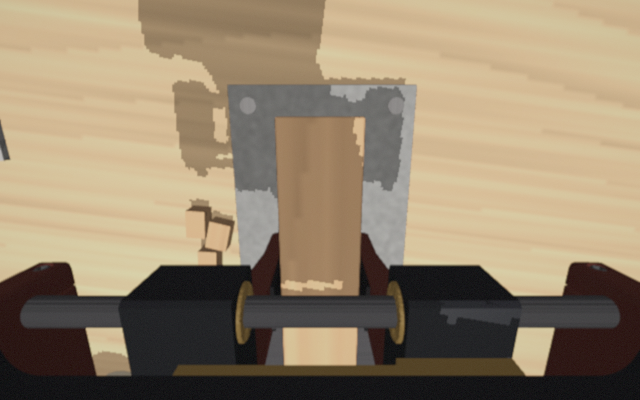

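The wrist view shows the rail, (277–365, 117), centred over the bed, (230–415, 85), and parallel to it. The chips lie on the bench at (210,230). I'll lower it to the bed.

>>> {"fn": "drive_tool", "kwargs": {"series": [[0,0,0,2.5,0],[0,0,0,5,0],[0,0,0,6,0],[0,0,0,6.5,0],[0,0,0,6.7,0],[0,0,0,6.85,0],[0,0,0,6.85,0],[0,0,0,6.85,0]]}}

```text
clock: 19.7
tool_pos: [0.5448, -0.0149, 0.0321]
orientation: [0.0, -0.066, 0.998, -0.0]
contact_force: [-0.1, 0.3, -1.5]
finger_gap: 0.0359
grasp_force: 50.0
```

>>> {"fn": "drive_tool", "kwargs": {"series": [[0,-0.4,0,0,0],[0,-0.8,0,0,0],[0,-1.2,0,0,0],[0,-1.6,0,0,0],[0,-1.9,0,0,0],[0,-2.2,0,0,0],[0,-2.2,0,0,0],[0,-2.2,0,0,0]]}}

```text
clock: 20.7
tool_pos: [0.5662, -0.012, 0.0318]
orientation: [-0.0, -0.066, 0.998, -0.0]
contact_force: [-0.6, -0.3, -1.2]
finger_gap: 0.0361
grasp_force: 50.0
```

>>> {"fn": "drive_tool", "kwargs": {"series": [[0,-0.2,0,0,0],[0,-0.4,0,0,0],[0,-0.6,0,0,0],[0,-0.8,0,0,0],[0,-0.8,0,0,0],[0,-0.8,0,0,0],[0,-0.8,0,0,0],[0,-0.8,0,0,0]]}}

```text
clock: 21.7
tool_pos: [0.5733, -0.0109, 0.0315]
orientation: [-0.001, -0.066, 0.998, 0.0]
contact_force: [-4.9, -1.0, 0.3]
finger_gap: 0.0358
grasp_force: 50.0
```

>>> {"fn": "drive_tool", "kwargs": {"series": [[0,-0.15,0,0,0],[0,-0.3,0,0,0],[0,-0.45,0,0,0],[0,-0.6,0,0,0],[0,-0.75,0,0,0],[0,-0.9,0,0,0],[0,-1,0,0,0],[0,-1,0,0,0]]}}

```text
clock: 22.7
tool_pos: [0.5816, -0.0098, 0.0315]
orientation: [-0.002, -0.066, 0.998, 0.0]
contact_force: [-9.1, -3.3, 4.1]
finger_gap: 0.0358
grasp_force: 50.0
```

>>> {"fn": "drive_tool", "kwargs": {"series": [[0,0,0,0,0],[0,0,0,0,0],[0,0,0,0,0],[0,0,0,0,0],[0,0,0,0,0],[0,0,0,0,0],[0,0,0,0,0],[0,0,0,0,0]]}}

```text
clock: 23.7
tool_pos: [0.5816, -0.0098, 0.0315]
orientation: [-0.002, -0.066, 0.998, 0.0]
contact_force: [-9.4, -1.8, 3.6]
finger_gap: 0.0359
grasp_force: 50.0
```

```bash
python3 -c "
from h import *
for i in range(4): t=snap('top','t8')
go(.58,-.01,.032,97.5);P=cloud(t);print(rect(P,[.62,-.07],[.68,.06],.079,.0905));P0=cloud(load('top0'));print(rect(P0,[.62,-.07],[.665,.06],.079,.0905))
w=snap('wrist','w8');P=cloud(w);print('rail',rect(P,[.4,-.1],[.67,.1],.06,.073),'bed',rect(P,[.4,-.1],[.57,.1],.02,.0275))
a=cv2.resize(t['color'][150:270,260:440],(600,400),interpolation=cv2.INTER_CUBIC);cv2.imwrite('pics/t8c.png',a[:,:,::-1])"
```

```text
t 23.9 shift [ 0.16 -0.   -0.05] spin 0.0 rows 0.026998748646765134 F [-9.7 -2.8  3.9] gap 0.035876248265087896 grip 50.00153303146362
(10, 'c', array([674.5,   6.7]), 'size', array([102.9,   7.3]), 'ang', 83.9, 'z', np.float64(84.1))
(74, 'c', array([646.6,  -0.7]), 'size', array([ 8.2, 88.1]), 'ang', 7.4, 'z', np.float64(84.7))
rail (18303, 'c', array([566.7, -12.5]), 'size', array([118.3,  56.5]), 'ang', 7.5, 'z', np.float64(69.8)) bed (49452, 'c', array([515.4, -18.2]), 'size', array([128.2, 140.8]), 'ang', 7.4, 'z', np.float64(24.6))
```

View pics/t8c.png

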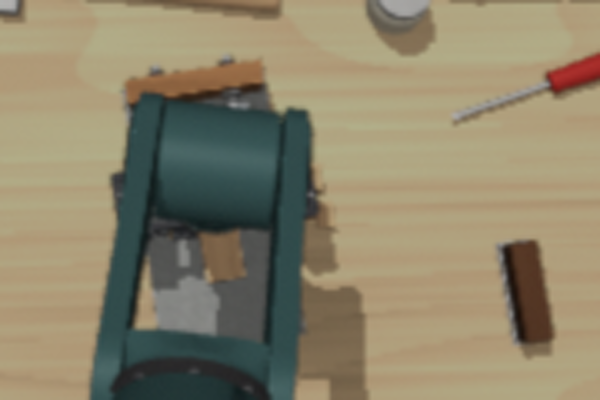

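The top crop shows the scraper standing alone at (525,290), and the rail in line with the jig under the arm. The push reads about 10 N and the plate about 13 mm along its travel, both well within limits, so I'm handing in.

```bash
python3 -c "
from h import *
print(finish_job())"
```

```text
the job is handed in; nothing more can be done
None
```

I handed in the job: all three chips are swept off the bed, the scraper stands on the bench clear of the jig, and the rail is still gripped and pressed against the plate at about 10 N, with the plate roughly 13 mm along its travel.

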